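# Put the coin tubes back in the coin sorter in order of size

### The job

The takings are counted: stand the four coin tubes back in the sockets of the grey coin-sorter tray in order of size, the slimmest tube in the narrowest socket at the narrow end, up to the widest tube in the widest socket, so that each coin will again drop into its own tube. Every tube must stand upright and right down on the floor of its own socket; the tubes are open at the top, so keep them upright all the time or the coins will spill. Leave the tin and the torch where they are.

Things in the scene. Friction and masses are not known exactly. Their poses are not given: they have to be found in the camera images.
- tube_red_mid (a point): Loose coin tube (slimmest of the four): upright clear round tube, 22 mm outside diameter, 84 mm tall, open top, flat foot, with a red band round the top 18 mm and a red foot, copper-coloured coins inside. The same diameter all the way up, so it can be gripped at any height. Starts standing on the table. The point is on its axis, half-way up (42 mm above its foot); z points along the axis to the open top.
- tube_yellow_mid (a point): Loose coin tube (second slimmest of the four): upright clear round tube, 29 mm outside diameter, 84 mm tall, open top, flat foot, with a yellow band round the top 18 mm and a yellow foot, silver-coloured coins inside. The same diameter all the way up, so it can be gripped at any height. Starts standing on the table. The point is on its axis, half-way up (42 mm above its foot); z points along the axis to the open top.
- tube_green_mid (a point): Loose coin tube (second widest of the four): upright clear round tube, 36 mm outside diameter, 84 mm tall, open top, flat foot, with a green band round the top 18 mm and a green foot, brass-coloured coins inside. The same diameter all the way up, so it can be gripped at any height. Starts standing on the table. The point is on its axis, half-way up (42 mm above its foot); z points along the axis to the open top.
- tube_white_mid (a point): Loose coin tube (widest of the four): upright clear round tube, 43 mm outside diameter, 84 mm tall, open top, flat foot, with a white band round the top 18 mm and a white foot, silver-coloured coins inside. The same diameter all the way up, so it can be gripped at any height. Starts standing on the table. The point is on its axis, half-way up (42 mm above its foot); z points along the axis to the open top.
- seat_1 (a point): Socket for the slimmest tube: black cup on the grey coin-sorter tray, 27 mm inside at the floor, flaring to 37 mm at the rim. Point: centre of its inner floor, 15 mm over the table, 17 mm below the rim; y runs along the row to the tray's narrow end. Tray: stepped, 250 x 48 to 69 mm, fixed to the table at any angle, sockets in one row by size.
- seat_2 (a point): Socket for the second slimmest tube: black cup on the grey coin-sorter tray, 34 mm inside at the floor, flaring to 44 mm at the rim. Point: centre of its inner floor, 15 mm over the table, 17 mm below the rim; y runs along the row to the tray's narrow end. 58 mm from the narrowest socket.
- seat_3 (a point): Socket for the second widest tube: black cup on the grey coin-sorter tray, 41 mm inside at the floor, flaring to 51 mm at the rim. Point: centre of its inner floor, 15 mm over the table, 17 mm below the rim; y runs along the row to the tray's narrow end. 62 mm from the second narrowest socket.
- seat_4 (a point): Socket for the widest tube: black cup on the grey coin-sorter tray, 48 mm inside at the floor, flaring to 58 mm at the rim. Point: centre of its inner floor, 15 mm over the table, 17 mm below the rim; y runs along the row to the tray's narrow end. 66 mm from the second widest socket. Thin steel dowels beside the row stand 24 mm over the table.
- token_tin_mid (a point): Bystander, not to be disturbed: round printed tin with a tomato picture, 75 mm diameter, 58 mm tall, loose; the point is its centre.
- torch_mid (a point): Bystander, not to be disturbed: black pocket torch standing on its lens, 44 mm diameter, 123 mm tall, loose; the point is on its axis, half-way up.

How it is judged (in metres and radians):
At the end, for the whole second after the job is handed in: Each of the four tubes stands in the socket of its own size: axis within 8 mm of the socket's centre, foot within 5 mm of the socket's floor, tilted less than 0.12 rad, at rest and released (horizontal distance between tube_red_mid and seat_1 below 0.008 m and z of tube_red_mid in the frame of seat_1 below 0.047 m and angle between each of tube_red_mid, tube_yellow_mid, tube_green_mid, tube_white_mid's own z axis and vertical below 0.12 rad and linear speed of each of tube_red, tube_yellow, tube_green, tube_white below 0.02 m/s and horizontal distance between tube_yellow_mid and seat_2 below 0.008 m and z of tube_yellow_mid in the frame of seat_2 below 0.047 m and horizontal distance between tube_green_mid and seat_3 below 0.008 m and z of tube_green_mid in the frame of seat_3 below 0.047 m and horizontal distance between tube_white_mid and seat_4 below 0.008 m and z of tube_white_mid in the frame of seat_4 below 0.047 m); the robot touches nothing.
It fails at once if a tube is tipped by more than 40 degrees, so that its coins spill (angle between any of tube_red_mid, tube_yellow_mid, tube_green_mid, tube_white_mid's own z axis and vertical above 0.7 rad).
It fails at once if the tin is pushed more than 20 mm or knocked over (distance of token_tin_mid from where it was at the start of the episode above 0.02 m or angle between token_tin_mid's own z axis and vertical above 0.4 rad).
It fails at once if the torch is pushed more than 20 mm or knocked over (distance of torch_mid from where it was at the start of the episode above 0.02 m or angle between torch_mid's own z axis and vertical above 0.4 rad).
It also fails if it takes over 128 s, if anything falls off the work surface, if the arm or the gripper's body presses on something with over 40 N, if the wrist force passes 120 N, or if a joint passes its speed limit or range.

### The arm

A 6-joint arm with a two-finger parallel gripper is mounted at the origin on a cart in front of the work surface, level with it; the furniture and walls round the work are solid. World frame = base frame: x ahead of the robot, y to its left, z up, the work surface at z = 0. Lengths are in m, angles in degrees, forces in N, time in s.
With the tool pointing down it reaches from about 0.375 to 0.75 m from the base axis. Payload 9 kg.
Tool frame: the origin (TCP) lies where the fingers leave the gripper's body, on its centre line; the fingertips stand 73 mm ahead of it and the grasp point (between the pads) lies 54 mm ahead of it (robot.tip_reach is the distance from the TCP to the fingertips, in m); z points along the fingers, y is the direction in which the jaws open and shut (so a half turn about z gives the same grasp; the last joint's range is limited). The gripper opens to 85 mm and grips with 20 to 120 N. Pads are 22 mm wide; open, the fingers measure 114 mm over their backs; the gripper's body (76 mm by 85 mm) begins 54 mm behind the grasp point. The pads swing forward as they close: fully open they stand 13 mm farther back than shut.
Start: joints at [54.62, 5.964, 5.575, 89.605, 0, 77.527], TCP at [0.234, 0.553, 0.304] pointing down, gripper open.
Joint ranges: [-171.21, 171.21], [-48.23, 106.86], [-62.78, 66.21], [-105.2, 120.99], [-86.42, 89.51], [-180, 180]. Speed limits (degrees/s): [127.2, 127.2, 147.25, 180, 180, 180].

### API

Orientations are given as [roll, pitch, yaw] about the fixed x, y, z axes, in that order (R = Rz(yaw) Ry(pitch) Rx(roll)).
In Python, from plant import robot gives the robot as it stands. Calls block until the motion is done:
- robot.move_pose(position, orientation): joint-space move of the TCP to a pose.
- robot.line_to(position, vel=0.15, rotation=None, guard=None): straight line of the TCP; rotation=None keeps the orientation; vel is the mean speed in m/s. With guard (N) it stops when the force on the tool has changed by that much, and returns True; else False.
- robot.goto_joints(angles): joint-space move.
- robot.set_gripper(opening): finger opening in m; the grip force is fixed at half the most; returns when the fingers have stopped.
- robot.pause(seconds).
- robot.ik(position, orientation): joint angles nearest the present ones, or None.
- robot.observe(): the state.
- robot.grab_frame(name): name is "side" or "top" or "wrist"; returns the picture (420x560x3 uint8, blue, green, red); there is no depth.
- robot.get_calibration(name): a dict with "vertical_fov" (degrees; the focal length in pixels is half the picture's height over the tangent of half this angle, whatever the lens; pixels are square), "cx", "cy" (the principal point, pixels), "rvec" (rotation vector, rad) and "tvec" (3), from world to camera coordinates, as OpenCV has them. Camera axes: x right, y down, z forward; pixel columns grow to the right and rows downward; lengths in m; the calibration is good to about 2 mm. A picture is of the moment at which its call begins: read the wrist's pose just before it. get_calibration takes no time and is no camera call; for the wrist camera it gives the pose at the moment of the call.
A pose or a line that the arm cannot do raises robot.IKError and nothing moves.
- robot.job_done(): hands the job in, once; it reports no verdict.
The state is a dict: "time": time; "q": joint angles; "qvel": joint speeds; "joint_torque": joint torques, N m; "tool_pos": TCP position; "tcp_rot": TCP orientation; "ft_force": force on the tool from outside, world axes, zero at the start; "torque": the same for the moment, N m; "gripper_width": finger opening in m.
Only numpy, scipy, OpenCV 4.12 (cv2) and the standard library are available. Lean on these libraries where they do the work, as an engineer would, in place of code of your own. Each camera call takes 0.05 s, during which the arm holds its last target. There are 200 camera calls.

## Working session

There is one attempt and no reset: what is moved stays moved. The work goes in short steps, each a Python script; the robot and the scene stay as the last script left them, time stands still between calls to the robot, and variables do not carry over. Pictures are saved under pics/ and viewed, about 12 in all and at most 16, crops included, and the job is handed in when it is done.

```bash
mkdir -p pics; ls; python3 - <<'E'
from plant import robot
import cv2
for n in("top","side","wrist"):
    c=robot.get_calibration(n);print(n,c)
    cv2.imwrite(f"pics/{n}0.png",robot.grab_frame(n))
print(robot.observe())
E
```

```text
pics
top {'vertical_fov': 46.164411836599214, 'cx': 268.8506643216368, 'cy': 210.99806594243626, 'rvec': array([ 2.18024338, -2.20187147,  0.08724486]), 'tvec': array([0.00560077, 0.57876717, 1.29733273])}
side {'vertical_fov': 50.46192304951697, 'cx': 281.34297757084175, 'cy': 208.01054997791712, 'rvec': array([ 2.13602178, -0.27576624,  0.16554419]), 'tvec': array([-0.58599592,  0.1406934 ,  0.86652585])}
wrist {'vertical_fov': 64.40411629313314, 'cx': 277.45964289594644, 'cy': 208.8589950171597, 'rvec': array([-2.37512332, -1.5752171 , -0.26444573]), 'tvec': array([-0.59917327, -0.04314961,  0.38082508])}
{'time': 0.15, 'q': array([5.46189478e+01, 5.99089949e+00, 5.53773745e+00, 8.96039677e+01,
       2.67593066e-04, 7.75267517e+01]), 'qvel': array([-0.08707715, -0.0575624 ,  0.21057669, -0.01383276,  0.02139912,
       -0.06135893]), 'joint_torque': array([ 1.77181537e-03, -5.57358170e+01,  5.04006064e+01,  1.27169248e-02,
       -3.75788522e-04, -1.15016067e-05]), 'tool_pos': array([0.23343587, 0.55253793, 0.30330373]), 'tcp_rot': array([-1.79944276e+02, -1.26003815e-02,  1.57092190e+02]), 'ft_force': array([-0.34979393, -0.04940962, -0.0281611 ]), 'torque': array([ 0.00824688, -0.00372686, -0.04173772]), 'gripper_width': 0.08531836437830331}
```

View pics/top0.png

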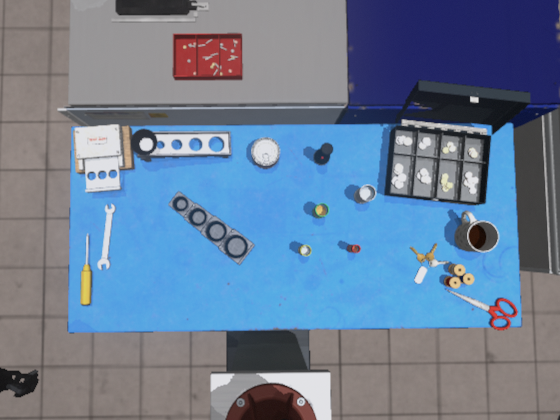

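View pics/side0.png

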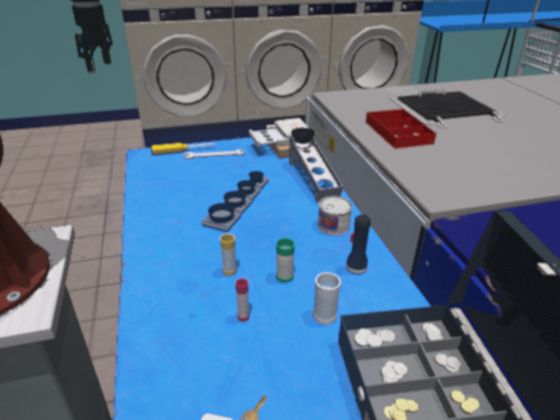

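```bash
cat > h.py <<'E'
from plant import robot
import cv2,numpy as np
def cam(n):
    c=robot.get_calibration(n);f=210/np.tan(np.radians(c["vertical_fov"]/2))
    R=cv2.Rodrigues(np.array(c["rvec"]))[0];return f,c["cx"],c["cy"],R,np.array(c["tvec"])
def back(k,u,v,z):
    f,cx,cy,R,t=k;C=-R.T@t;d=R.T@np.array([(u-cx)/f,(v-cy)/f,1]);return (C+d*(z-C[2])/d[2])
def proj(k,P):
    f,cx,cy,R,t=k;p=np.atleast_2d(P)@R.T+t;return p[:,:2]/p[:,2:]*f+[cx,cy]
E
python3 - <<'E'
from h import *
k=cam("top")
for n,u,v,z in[("red",354,248,.084),("yel",305,250,.084),("grn",320,209,.084),("wht",366,193,.084),("torch",325,150,.12),("tin",265,151,.058),("s1",181,203,.032),("s2",198,216,.032),("s3",216,231,.032),("s4",237,246,.032)]:
    print(n,back(k,u,v,z).round(3))
k=cam("wrist");o=robot.observe()
C=-k[3].T@k[4];print(C,k[3].T[:,2],back(k,k[1],k[2],0),o["tool_pos"],o["tcp_rot"])
from scipy.spatial.transform import Rotation as Ro
Rt=Ro.from_euler("xyz",o["tcp_rot"],degrees=True).as_matrix()
print("cam in tool",Rt.T@(C-o["tool_pos"]),"fwd",Rt.T@k[3].T[:,2])
for yaw in(0,90,180,-90,45,-45,135):
    for p in([.42,-.05,.32],[.45,.2,.32],[.5,-.1,.15]):
        print(yaw,p,None if (q:=robot.ik(p,[180,0,yaw])) is None else np.round(q))
cv2.imwrite("pics/topc.png",cv2.resize(cv2.imread("pics/top0.png")[130:280,160:400],None,fx=3.3,fy=3.3,interpolation=cv2.INTER_CUBIC))
E
```

```text
red [ 0.478 -0.214  0.084]
yel [ 0.475 -0.09   0.084]
grn [ 0.578 -0.13   0.084]
wht [ 0.618 -0.248  0.084]
torch [ 0.723 -0.141  0.12 ]
tin [0.734 0.009 0.058]
s1 [0.601 0.232 0.032]
s2 [0.566 0.187 0.032]
s3 [0.526 0.14  0.032]
s4 [0.486 0.085 0.032]
[0.1557369  0.58524907 0.37313748] [ 0.30221034 -0.12893412 -0.94448129] [0.27513154 0.53431089 0.        ] [0.23343587 0.55253793 0.30330373] [-1.79944276e+02 -1.26003815e-02  1.57092190e+02]
cam in tool [ 0.08431919 -0.00018089 -0.06981506] fwd [-3.28770971e-01 -2.11670002e-04  9.44409659e-01]
0 [0.42, -0.05, 0.32] [-25. -25. -21.  94.   0. 155.]
0 [0.45, 0.2, 0.32] [   9.  -13.  -11.   92.    0. -171.]
0 [0.5, -0.1, 0.15] [-26.  -8. -24.  74.   0. 154.]
90 [0.42, -0.05, 0.32] [-25. -25. -21.  94.   0.  65.]
90 [0.45, 0.2, 0.32] [  9. -13. -11.  92.   0.  99.]
90 [0.5, -0.1, 0.15] [-26.  -8. -24.  74.   0.  64.]
180 [0.42, -0.05, 0.32] [-25. -25. -21.  94.   0. -25.]
180 [0.45, 0.2, 0.32] [  9. -13. -11.  92.   0.   9.]
180 [0.5, -0.1, 0.15] [-26.  -8. -24.  74.   0. -26.]
-90 [0.42, -0.05, 0.32] [ -25.  -25.  -21.   94.    0. -115.]
-90 [0.45, 0.2, 0.32] [  9. -13. -11.  92.   0. -81.]
-90 [0.5, -0.1, 0.15] [ -26.   -8.  -24.   74.    0. -116.]
45 [0.42, -0.05, 0.32] [-25. -25. -21.  94.   0. 110.]
45 [0.45, 0.2, 0.32] [  9. -13. -11.  92.   0. 144.]
45 [0.5, -0.1, 0.15] [-26.  -8. -24.  74.   0. 109.]
-45 [0.42, -0.05, 0.32] [ -25.  -25.  -21.   94.    0. -160.]
-45 [0.45, 0.2, 0.32] [   9.  -13.  -11.   92.    0. -126.]
-45 [0.5, -0.1, 0.15] [ -26.   -8.  -24.   74.    0. -161.]
135 [0.42, -0.05, 0.32] [-25. -25. -21.  94.   0.  20.]
135 [0.45, 0.2, 0.32] [  9. -13. -11.  92.   0.  54.]
135 [0.5, -0.1, 0.15] [-26.  -8. -24.  74.   0.  19.]
```

View pics/topc.png

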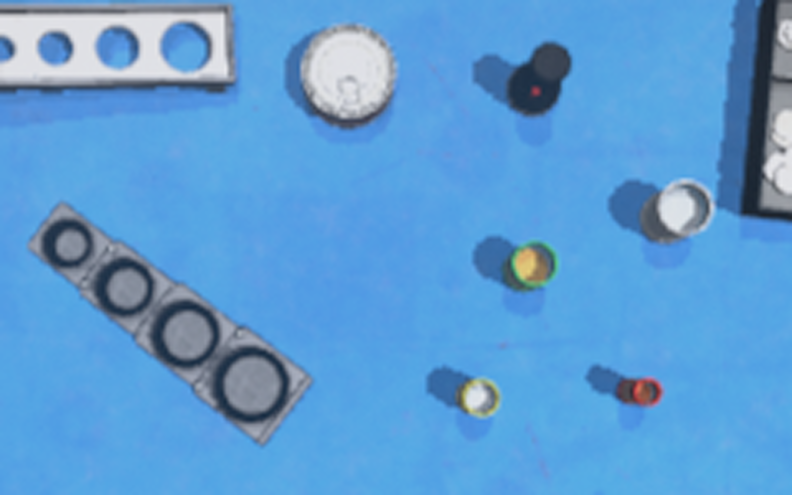

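The top view shows the tray row with the socket centres in the crop at (68,243), (124,288), (185,333) and (251,384). The tube rims are red (647,391), yellow (480,397), green (532,265) and white (685,208). I'll refine these with the wrist camera.

```bash
python3 - <<'E'
from h import *
import pickle
K={}
for n,p in[("tray",[.48,.15,.30]),("tubes",[.46,-.17,.30])]:
    robot.move_pose(p,[180,0,180]);robot.pause(.3)
    K[n]=cam("wrist");im=robot.grab_frame("wrist");cv2.imwrite(f"pics/w_{n}.png",im)
    cv2.imwrite(f"pics/w_{n}_b.png",cv2.resize(im,(800,600),interpolation=cv2.INTER_CUBIC))
K["top"]=cam("top");pickle.dump(K,open("K.pkl","wb"));print(robot.observe()["time"])
E
```

```text
3.7917
```

View pics/w_tray_b.png

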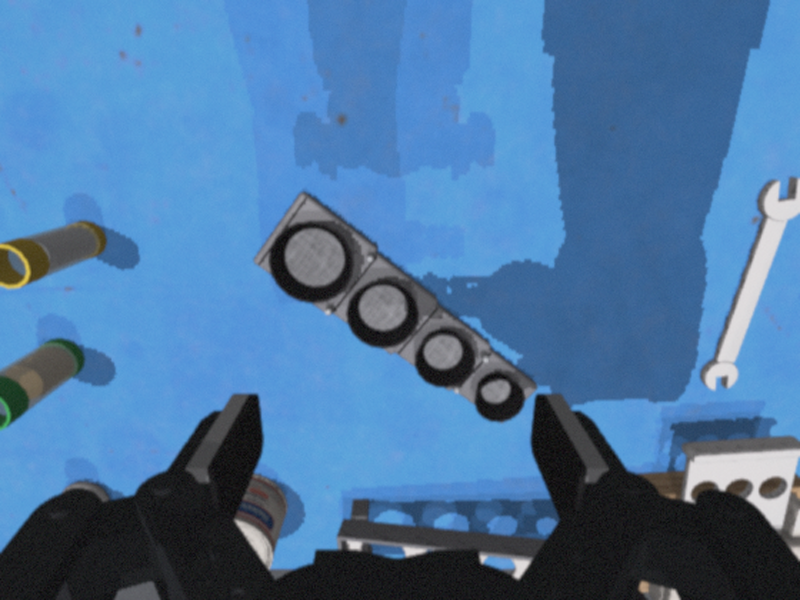

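View pics/w_tubes_b.png

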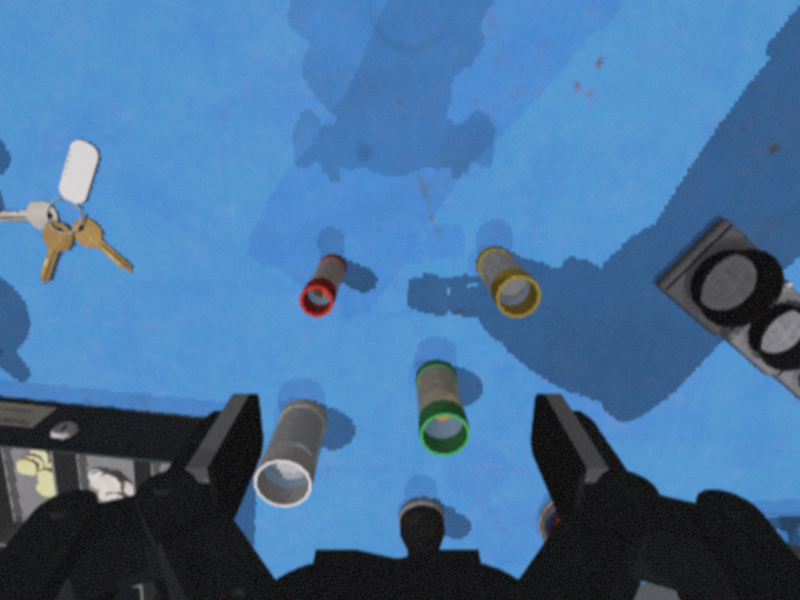

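The wrist views show floor discs near (316,257), (383,308), (445,352) and (495,390). The tube rims are red (319,298), yellow (517,295), green (444,432) and white (285,482). I'll fit the tray rigidly and overlay the models to check.

```bash
cat > fit.py <<'E'
from h import *
import pickle
from scipy.optimize import least_squares
K=pickle.load(open("K.pkl","rb"));off=np.array([0,58,120,186])/1e3
def tray(p): return p[:2]-off[:,None]*np.array([np.cos(p[2]),np.sin(p[2])])  # from s1 to s4; p[2]=row angle toward narrow end
def fit(pts):
    r=least_squares(lambda p:(tray(p)-pts).ravel(),[.6,.23,.9]);return r.x,1e3*np.abs(r.fun).max()
s=.7
W=lambda a:[((u+.5)*s-.5,(v+.5)*s-.5) for u,v in a]
T=lambda a:[((u+.5)/3.3-.5+160,(v+.5)/3.3-.5+130) for u,v in a]
bp=lambda k,a,z:np.array([back(K[k],u,v,z)[:2] for u,v in a])
fl=bp("tray",W([(495,390),(445,352),(383,308),(316,257)]),.015)
tp=bp("top",T([(68,243),(124,288),(185,333),(251,384)]),.032)
P={}
for n,a in(("wrist",fl),("top",tp)):
    p,e=fit(a);P[n]=p;print(n,p.round(4),np.degrees(p[2]).round(2),"res mm",e.round(2));print(tray(p).round(4).tolist())
tw=bp("tubes",W([(319,298),(517,295),(444,432),(285,482)]),.084)
tt=bp("top",T([(647,391),(480,397),(532,265),(685,208)]),.084)
print("tubes wrist",tw.round(4).tolist());print("tubes top",tt.round(4).tolist())
def draw(im,k,c,r,z,col,sc):
    a=np.linspace(0,6.3,60);q=proj(k,np.c_[c[0]+r*np.cos(a),c[1]+r*np.sin(a),0*a+z])
    cv2.polylines(im,[np.int32(((q+.5)*sc-.5)*8)],True,col,1,cv2.LINE_AA,3)
if __name__=="__main__":
    A=cv2.resize(cv2.imread("pics/w_tray.png"),None,fx=3,fy=3,interpolation=cv2.INTER_CUBIC)
    B=cv2.resize(cv2.imread("pics/w_tubes.png"),None,fx=3,fy=3,interpolation=cv2.INTER_CUBIC)
    for c,r in zip(tray(P["wrist"]),[13.5,17,20.5,24]):
        draw(A,K["tray"],c,r/1e3,.015,(0,0,255),3);draw(A,K["tray"],c,(r+5)/1e3,.032,(0,255,255),3)
    for c,r in zip(tw,[11,14.5,18,21.5]):
        draw(B,K["tubes"],c,r/1e3,.084,(0,0,255),3);draw(B,K["tubes"],c,r/1e3,.0,(0,255,255),3)
    A=A[390:920,500:1170];B=B[480:1100,500:1190]
    A=cv2.resize(A,(400,316));B=B
    cv2.imwrite("pics/ovA.png",cv2.resize(A,None,fx=2,fy=1.9));cv2.imwrite("pics/ovB.png",B[:600])
E
python3 fit.py
```

```text
wrist [0.6011 0.2339 0.9007] 51.61 res mm 1.28
[[0.6011, 0.2339], [0.565, 0.1884], [0.5265, 0.1398], [0.4855, 0.0881]]
top [0.6006 0.235  0.9089] 52.08 res mm 0.87
[[0.6006, 0.235], [0.5649, 0.1892], [0.5268, 0.1403], [0.4863, 0.0883]]
tubes wrist [[0.475, -0.2191], [0.4728, -0.0935], [0.5747, -0.1363], [0.6179, -0.2515]]
tubes top [[0.4779, -0.2186], [0.4746, -0.0902], [0.5758, -0.1319], [0.6189, -0.2513]]
```

View pics/ovA.png

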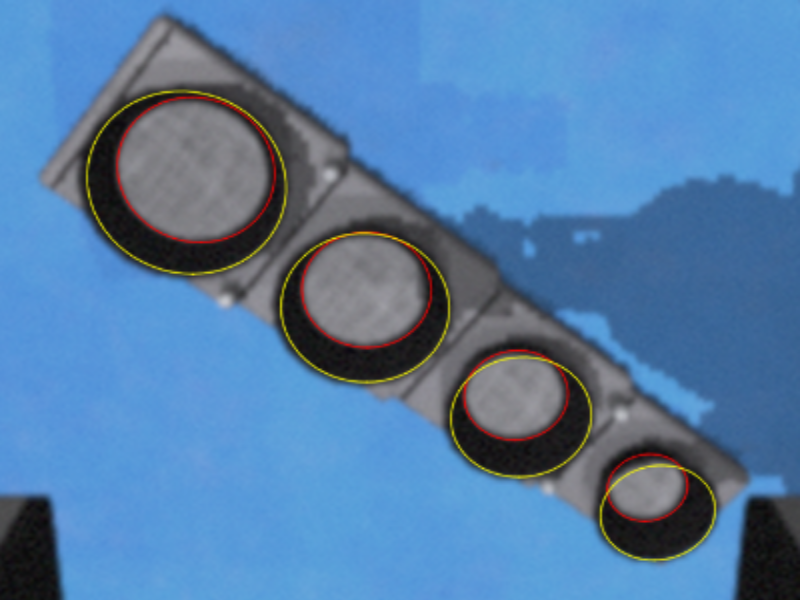

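View pics/ovB.png

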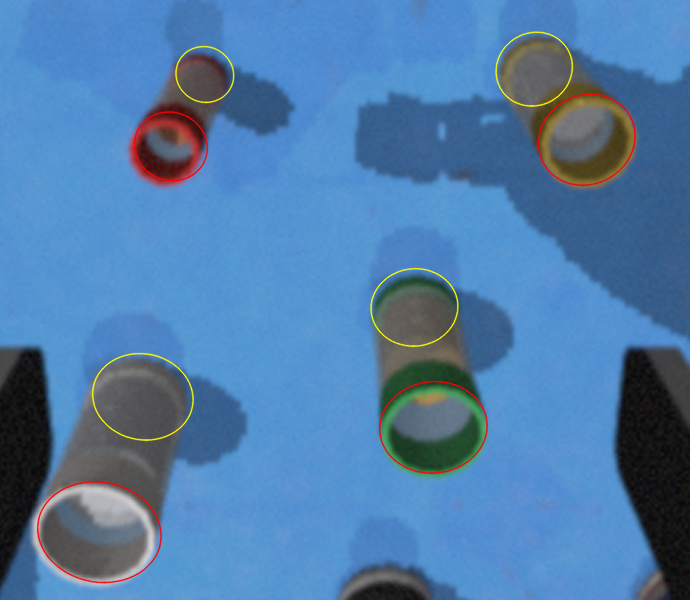

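```bash
cat > pp.py <<'E'
import contextlib,io
with contextlib.redirect_stdout(io.StringIO()):
    from fit import *
S=tray((P["wrist"]+P["top"])/2);TU=(tw+tt)/2+[.0005,0]
D={"red":(0,.022),"yel":(1,.029),"grn":(2,.036),"wht":(3,.043)}
ZG=.108;PY=[180,0,52];GY=[180,0,90]
def w(): return robot.observe()["gripper_width"]
def pick(n):
    i,d=D[n];x,y=TU[i]
    robot.set_gripper(.085)
    robot.move_pose([x,y,.23],GY);g=robot.line_to([x,y,ZG],vel=.12,guard=15)
    robot.set_gripper(d-.006);robot.pause(.2)
    print(n,"pick guard",g,"z",robot.observe()["tool_pos"][2].round(4),"width",round(w(),4))
    robot.line_to([x,y,.26],vel=.15);print(" lifted width",round(w(),4))
def place(n,dx=0,dy=0):
    i,d=D[n];x,y=S[i]+[dx,dy]
    robot.move_pose([x,y,.26],PY);robot.line_to([x,y,.165],vel=.15);robot.pause(.3)
    g=robot.line_to([x,y,ZG+.011],vel=.03,guard=10);o=robot.observe()
    print(" place guard",g,"z",o["tool_pos"].round(4),"F",o["ft_force"].round(1),"t",round(o["time"],1))
    return g,o["tool_pos"][2]
def rel(n):
    robot.set_gripper(min(.085,D[n][1]+.03));p=robot.observe()["tool_pos"].copy();p[2]=.26
    robot.line_to(p,vel=.15)
E
python3 - <<'E'
from pp import *
pick("grn");g,z=place("grn")
cv2.imwrite("pics/g1.png",robot.grab_frame("wrist"))
if z<.127: rel("grn");print("released")
E
```

```text
grn pick guard False z 0.1084 width 0.0347
 lifted width 0.035
 place guard True z [0.5266 0.1401 0.1234] F [-1.3  0.5  4.7] t 12.0
released
```

Contact came at exactly floor height (0.015 m above the pick height). On to the next tubes, stopping if any ends up too high.

```bash
python3 - <<'E'
from pp import *
for n in("wht","yel","red"):
    pick(n)
    if w()<D[n][1]-.004: print("no grip");break
    g,z=place(n)
    if z<.127: rel(n)
    else: print("high");break
robot.pause(.2)
robot.move_pose([.45,.14,.32],[180,0,180]);robot.pause(.3)
k=cam("wrist");im=robot.grab_frame("wrist");cv2.imwrite("pics/end.png",cv2.resize(im,(800,600)))
cv2.imwrite("pics/top1.png",robot.grab_frame("top"))
cv2.imwrite("pics/side1.png",cv2.resize(robot.grab_frame("side")[130:300,180:400],None,fx=3.4,fy=3.4))
print(robot.observe()["time"])
E
```

```text
wht pick guard False z 0.1086 width 0.0422
 lifted width 0.0424
 place guard True z [0.4858 0.0882 0.1236] F [-2.5  1.6  5.5] t 22.1
yel pick guard False z 0.1082 width 0.0279
 lifted width 0.0278
 place guard True z [0.5649 0.1888 0.1233] F [-0.4 -0.8  5.2] t 31.4
red pick guard False z 0.1083 width 0.0207
 lifted width 0.0206
 place guard True z [0.6008 0.2345 0.1233] F [-0.2  0.4  5.8] t 42.0
46.125
```

View pics/end.png

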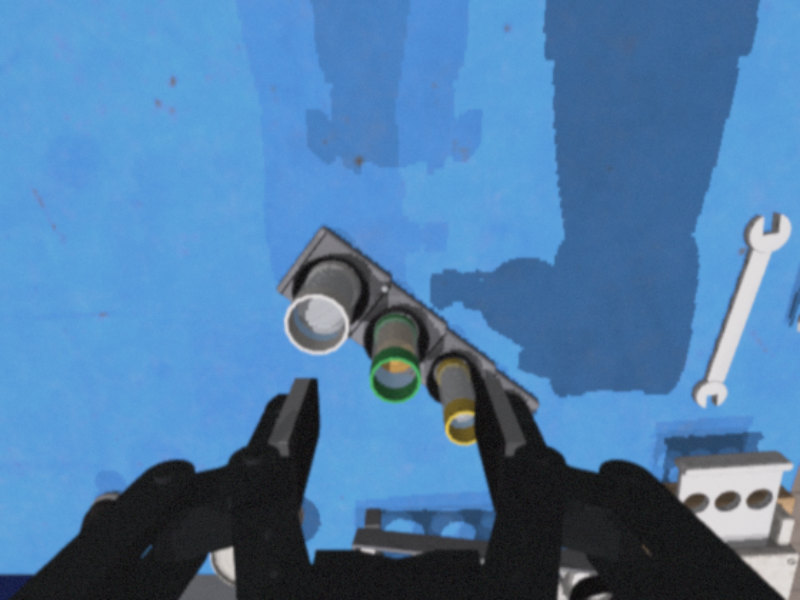

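View pics/side1.png

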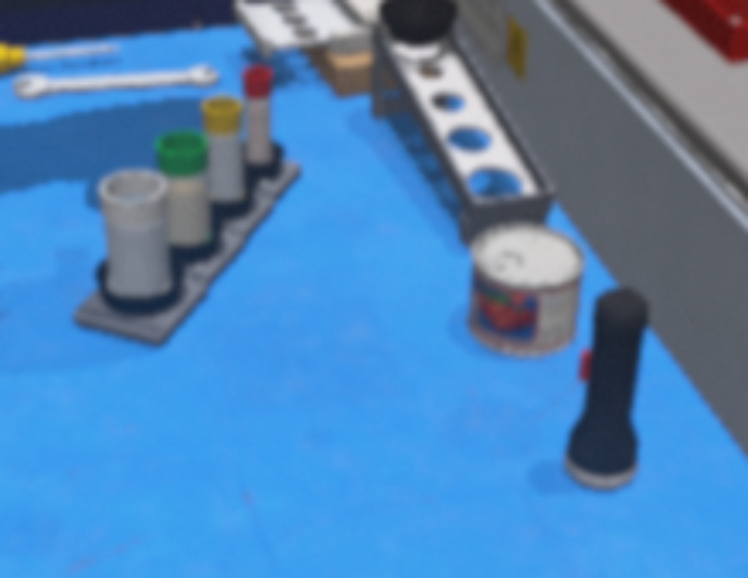

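The side crop shows all four tubes upright in the cups, in size order: white (136,240), green (185,190), yellow (222,150) and red (258,115). The tin and torch are standing where they were, and the gripper is clear of everything. The wrist view shows white, green and yellow seated, with red hidden behind a finger. Handing in.

```bash
python3 -c "
from plant import robot
print(robot.job_done())"
```

```text
the job is handed in; nothing more can be done
None
```

All four tubes are standing in their sockets in order of size: red in the narrowest, then yellow, green and white in the widest. I handed the job in after about 46 s of the allowed 128 s.

- **Seating:** each tube stopped on contact 15 mm above its pick height, which matches the socket floor, with about 5 N of contact force.
- **Final pictures:** the side view shows all four tubes upright in the cups, the tin and torch apparently where they started, and the gripper clear. The last wrist view had red hidden behind a finger, so red's check rests on the side view and its contact height. I did not measure final tube or bystander positions numerically.
- **Disagreement:** the top and wrist cameras differed by up to about 4 mm on the tube positions and about 1 mm on the tray, so I used their average. No check failed.

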